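# Strainer lid set on the draining can with its bayonet cap

## Robot

A 7-joint arm with a two-finger parallel gripper is mounted at the origin on a cart in front of the work surface, level with it; the furniture and walls round the work are solid. World frame = base frame: x ahead of the robot, y to its left, z up, the work surface at z = 0. Lengths are in m, angles in rad, forces in N, time in s.
With the tool pointing down it reaches from about 0.425 to 0.875 m from the base axis. Payload 8.4 kg.
Tool frame: the origin (TCP) lies between the finger pads; the fingertips stand 19 mm ahead of it and the grasp point (between the pads) is the TCP (manip.nose_length is the distance from the TCP to the fingertips, in m); z points along the fingers, y is the line along which they close (so a half turn about z gives the same grasp; the last joint's range is limited). The gripper opens to 87 mm and grips with 3 to 60 N. Pads are 19 mm wide; open, the fingers measure 117 mm over their backs; the gripper's body (75 mm by 190 mm) begins 51 mm behind the grasp point.
Start: joints at [1.067, 0.333, 0.04, 1.465, -0.013, 1.343, -0.059], TCP at [0.256, -0.597, 0.242] pointing down, gripper open.
Joint ranges: [-2.58, 2.58], [-0.38, 2.09], [-1.3, 1.39], [0.25, 2.4], [-1.5, 4.64], [0.08, 2.09], [-2.65, 2.65]. Speed limits (rad/s): [2.22, 2.22, 2.79, 2.79, 3.14, 3.14, 3.14].

## Interface

Orientations are given as a unit quaternion [x, y, z, w].
In Python, from bench import manip, imaging, outline_of, place_of gives the robot as it stands. Calls block until the motion is done:
- manip.move_ptp(position, orientation): joint-space move of the TCP to a pose.
- manip.move_linear(position, velocity=0.15, rotation=None, guard=None): straight line of the TCP; rotation=None keeps the orientation; velocity is the mean speed in m/s. With guard (N) it stops when the force on the tool has changed by that much, and returns True; else False.
- manip.goto_joints(angles): joint-space move.
- manip.grip(opening, grasp_force=None): opening from 0.0 (shut) to 1.0 (fully open); grasp_force is the grip in N (None keeps the last); returns when the fingers have stopped.
- manip.pause(seconds).
- manip.inverse_kinematics(position, orientation): joint angles nearest the present ones, or None.
- imaging.grab_frame(name): name is "scene" or "top"; returns (picture, depth): 480x640x3 uint8, red, green, blue; 480x640 float32, m along the optical axis (not along the pixel's ray), 0 where there is no reading.
- imaging.camera_model(name): a dict with "camera_matrix" (3x3 intrinsics, pixels), "rvec" (rotation vector, rad) and "tvec" (3), from world to camera coordinates, as OpenCV has them. Camera axes: x right, y down, z forward; pixel columns grow to the right and rows downward; lengths in m; the calibration is good to about 2 mm. A picture is of the moment at which its call begins. camera_model takes no time and is no camera call.
A pose or a line that the arm cannot do raises manip.MotionError and nothing moves.
- manip.sign_off(): hands the job in; it is judged then, once.
Trained networks look in the newest picture that a camera, given by its name, has taken for a name from the list of things; names that differ only in an ending like _2 or _b are one class to them, and where a whole thing is asked for, a point or a joint stands for the part that bears it (a point fixed in the world has none). Each returns a list of dicts, best first, with "conf" (0 to 1); they miss things now and then, are a little off and sometimes report something else, mostly with a low value. They report only what shows in the picture. A call takes as long as a camera call.
- outline_of(target, camera): "mask" (480x640 bool, what is visible of it) and "pixel" ([column, row] in pixels, amid what is visible of it).
- place_of(target, camera): "pixel" ([column, row] in pixels: a listed point, or the origin of a listed thing).
Readings, each from a call of its own:
- manip.read_clock(): time.
- manip.read_joint_pos(): joint angles.
- manip.read_joint_velocities(): joint speeds.
- manip.read_effort(): joint torques, N m.
- manip.read_tcp_pos(): TCP position.
- manip.read_tool_rot(): TCP orientation.
- manip.read_ft_force(): force on the tool from outside, world axes, zero at the start.
- manip.read_moment(): the same for the moment, N m.
- manip.read_width(): opening from 0.0 (shut) to 1.0 (fully open).
- manip.read_gripper_force(): force on a finger pad.
Only numpy, scipy, OpenCV 4.12 (cv2) and the standard library are available. Lean on these libraries where they do the work, as an engineer would, in place of code of your own. Each camera call takes 0.05 s, during which the arm holds its last target. There are 200 camera calls.

## Task

The washed nuts are in the small steel can: stand the can upright on the post of the drip tray and let go of it. Then take the wooden-handled cap, with the strainer lid hanging in it, set both together on the can so that the strainer lid's two ears sit in the two notches of the can's rim, twist the cap an eighth of a turn anticlockwise (seen from above) so that it lets go of the ears, and lift the cap off alone, leaving the strainer lid seated on the can. Finish while still holding the cap in the gripper about a hand's breadth above the can; do not tip the can or shift the notebook, pliers, brush or screwdriver lying about.

Things in the scene. Friction and masses are not known exactly. Their poses are not given: they have to be found in the camera images.
- can: Round open steel can, 60 mm outside diameter, 80 mm tall, wall 2 mm, about 0.27 kg with three loose hexagon nuts in it; starts upright on the bench. Origin: centre of its lower edge, z up. Base set 6 mm up: the recess under it is 56 mm wide, 6 mm deep. Its rim has two notches opposite each other, at its own +x and -x. The plain wall can be gripped across at any yaw.
- notch (a point): Middle of the bottom of one notch in the can's rim (on the can's own +x, 29 mm from the axis, 74 mm above its lower edge; the other is opposite). Each is 15 mm wide and 6 mm deep, open upward, through the wall.
- post_top (a point): Centre of the top of the steel post in the fixed aluminium drip tray (140 x 140 mm, 16 mm high), 55 mm above the bench. Its head is a disc 49 mm across, bevelled to 43 mm on top, 8 mm thick, on a 17 mm stem. The recess under the can fits over it: the base then rests on the post, the can's origin 6 mm below this point.
- cap: Round steel bayonet cap, 75 mm diameter, 0.12 kg, starts standing on its skirt on the bench. Origin: centre of the skirt's lower edge, z up. Skirt inside diameter 69 mm; top plate 19.5 to 26.5 mm above the origin. The skirt has two J-shaped slots, each with a ledge (at the cap's own +x and -x, 8 mm above the lower edge) that carries an ear of the strainer lid. Lifted unturned, it brings it along.
- grip (a point): On the cap's axis, 48 mm above its lower edge, in its dark wooden grip: 50 mm long along the cap's own x, 12 mm thick along y, from 26.5 to 55.5 mm above the lower edge (lowest 4 mm: 18 mm thick). Pinch it across its thickness.
- slot_mouth (a point): Middle of the open mouth of one slot, at the skirt's lower edge: open downward from 14 to 62 degrees clockwise (from above) of the cap's +x; the other is opposite. Between ledge and mouth is a lip 3 mm high. With the cap fully down the ears clear the lips; turned then about 45 degrees anticlockwise (35 to 55 will do) the mouths stand over the ears and the cap lifts off alone. No spring.
- strainer: Perforated aluminium strainer lid, 0.06 kg, at first hanging in the cap (its origin 11 mm above the cap's, same x within a few degrees). Origin: centre of the underside of its 60 mm flange (2.5 mm thick), which lies on the can's rim when seated: 80 mm above the can's origin. A plug 51 mm wide, 9 mm deep, tapered below, enters the mouth. With it seated the cap sinks 6 mm more, to 17 mm below the rim.
- ear (a point): Outer end, lower edge, of one of the strainer lid's two ears (at its own +x, 41 mm from its axis; the other at -x). 8 mm wide, reaching 3 mm below the flange's underside, showing through the cap's slots 3.5 mm proud of the skirt. Seated, each ear lies in a notch of the can (either in either), which keeps the lid from turning with the cap.
- notebook: Black notebook, 160 x 106 x 17 mm, bystander. Origin: centre of its underside.
- pliers: Iron pliers, 61 x 188 x 12 mm, lying on the bench, bystander. Origin: centre of the underside.
- glue_brush: Flat brush with wooden handle, 48 x 209 x 16 mm, bystander. Origin: centre of the underside.
- turnscrew: Screwdriver with a dark wooden grip, 24 x 230 x 27 mm, lying on the bench, bystander. Origin: centre of the underside.

How it is judged:
On the way, in this order (a step that is already met when the one before it is completed fails the run):
1. the can stands upright on the post, let go (horizontal distance between can and post_top below 0.006 m and z of can in the frame of post_top between -0.009 and -0.004 m and angle between can's own z axis and vertical below 0.06 rad and contact force between the fingers and can below 0.1 N), for 0.2 s.
2. the strainer lid is seated on the can with its ears in the notches, the cap still over it (z of strainer in the frame of can between 0.078 and 0.082 m and horizontal distance between strainer and can below 0.005 m and angle between the x axis of strainer and the x axis of can, either way round below 0.2 rad and z of cap in the frame of strainer below -0.008 m and horizontal distance between cap and strainer below 0.008 m and horizontal distance between can and post_top below 0.006 m), for 0.1 s.
At the end, for the whole second after the job is handed in: Can upright on the post (within 6 mm), strainer lid seated on it (flange on the rim within 2 mm, ears in the notches), both at rest, and the gripper holding the cap still, its skirt at least 40 mm above the strainer lid, touching neither lid nor can (horizontal distance between can and post_top below 0.006 m and z of can in the frame of post_top between -0.009 and -0.004 m and angle between can's own z axis and vertical below 0.06 rad and z of strainer in the frame of can between 0.078 and 0.082 m and horizontal distance between strainer and can below 0.005 m and angle between the x axis of strainer and the x axis of can, either way round below 0.2 rad and linear speed of strainer below 0.02 m/s and z of cap in the frame of strainer above 0.04 m and contact force between the fingers and cap above 2 N and contact force between cap and strainer below 0.1 N and contact force between cap and can below 0.1 N and linear speed of cap below 0.03 m/s); the arm keeps its last pose, push and grip.
It fails at once if the can is tipped by more than 35 degrees (angle between can's own z axis and vertical above 0.6 rad).
It fails at once if the strainer lid leaves the cap anywhere but seated on the can, or is pulled off its seat by itself ((z of cap in the frame of strainer above 0.01 m or horizontal distance between cap and strainer above 0.03 m) and (z of strainer in the frame of can above 0.085 m or z of strainer in the frame of can below 0.075 m or horizontal distance between strainer and can above 0.008 m)).
It fails at once if a bystander (notebook, pliers, brush, screwdriver) is shifted by more than 20 mm (distance of any of notebook, pliers, glue_brush, turnscrew from where it was at the start of the episode above 0.02 m).
It also fails if it takes over 58 s, if anything falls off the work surface, if the arm or the gripper's body presses on something with over 40 N, if the wrist force passes 120 N, or if a joint passes its speed limit or range.

## Working session

There is one attempt and no reset: what is moved stays moved. The work goes in short steps, each a Python script; the robot and the scene stay as the last script left them, time stands still between calls to the robot, and variables do not carry over. Pictures are saved under pics/ and viewed, at most 10 in all, crops included, and the job is handed in when it is done.

```bash
ls; mkdir -p pics
cat > h.py <<'E'
import numpy as np, cv2
from bench import manip, imaging, outline_of, place_of
from scipy.spatial.transform import Rotation as R
def cam(n):
    m=imaging.camera_model(n); K=np.array(m["camera_matrix"],float); r=cv2.Rodrigues(np.array(m["rvec"],float))[0]
    return K,r,np.array(m["tvec"],float).ravel()
def ray(n,px):
    K,r,t=cam(n); d=r.T@np.linalg.inv(K)@np.array([px[0],px[1],1.]); return -r.T@t,d
def at_z(n,px,z):
    o,d=ray(n,px); return o+d*(z-o[2])/d[2]
def tri(a,pa,b,pb):
    A=[];B=[]
    for n,p in((a,pa),(b,pb)):
        o,d=ray(n,p); d=d/np.linalg.norm(d); P=np.eye(3)-np.outer(d,d); A.append(P);B.append(P@o)
    return np.linalg.solve(sum(A),sum(B))
def proj(n,X):
    K,r,t=cam(n); c=K@(r@np.array(X)+t); return c[:2]/c[2]
def cloud(n,depth,mask=None):
    K,r,t=cam(n); v,u=np.nonzero((depth>0)&(mask if mask is not None else True)); z=depth[v,u]
    return ((np.linalg.inv(K)@np.vstack([u,v,np.ones(len(u))])*z).T-t)@r
def down(yaw): # tool z down, tool y axis at world angle yaw
    y=np.array([np.cos(yaw),np.sin(yaw),0]); z=np.array([0,0,-1.]); x=np.cross(y,z)
    return R.from_matrix(np.c_[x,y,z]).as_quat()
E
python3 - <<'E'
from h import *
for n in("scene","top"):
    im,d=imaging.grab_frame(n); cv2.imwrite(f"pics/{n}0.png",im[:,:,::-1]); K,r,t=cam(n); print(n,-r.T@t,r[2],K[0,0])
    for k in("can","cap","strainer","post_top","grip","notch","slot_mouth","ear","notebook","pliers","glue_brush","turnscrew"):
        print(n,k,[(np.round(o["pixel"]).tolist(),round(o["conf"],2)) for o in place_of(k,n)[:4]])
print(manip.read_clock(),manip.read_tcp_pos(),manip.read_tool_rot(),manip.nose_length)
E
```

```text
pics
scene [-0.47488899  0.60514957  0.8504861 ] [ 0.70333341 -0.46843191 -0.53469024] 569.6066893020562
scene can [([377.0, 263.0], 0.64)]
scene cap [([188.0, 313.0], 0.89)]
scene strainer [([185.0, 313.0], 0.39)]
scene post_top [([267.0, 253.0], 0.81), ([189.0, 270.0], 0.66)]
scene grip [([186.0, 298.0], 0.97), ([268.0, 256.0], 0.38)]
scene notch [([365.0, 240.0], 0.97)]
scene slot_mouth [([200.0, 307.0], 0.96)]
scene ear [([342.0, 218.0], 0.72)]
scene notebook [([345.0, 217.0], 0.66), ([188.0, 311.0], 0.62), ([189.0, 272.0], 0.61), ([198.0, 306.0], 0.55)]
scene pliers [([322.0, 302.0], 0.7)]
scene glue_brush [([190.0, 271.0], 0.94)]
scene turnscrew [([444.0, 250.0], 0.78)]
top [ 0.2928597  -0.06327077  1.34240592] [ 0.2005331   0.00529158 -0.97967264] 570.9902377004956
top can [([390.0, 287.0], 0.75), ([180.0, 255.0], 0.24)]
top cap [([184.0, 252.0], 0.96)]
top strainer [([380.0, 274.0], 0.73)]
top post_top [([279.0, 232.0], 0.96)]
top grip [([175.0, 247.0], 0.85)]
top notch [([381.0, 274.0], 0.8)]
top slot_mouth [([196.0, 247.0], 0.77)]
top ear []
top notebook [([411.0, 194.0], 0.95)]
top pliers [([293.0, 310.0], 0.81)]
top glue_brush [([214.0, 193.0], 0.74)]
top turnscrew [([470.0, 310.0], 0.96)]
1.3 [ 0.25597805 -0.59743697  0.24154502] [ 9.79591971e-01  2.00996443e-01  8.95325329e-06 -3.37910032e-05] 0.019
```

View pics/scene0.png

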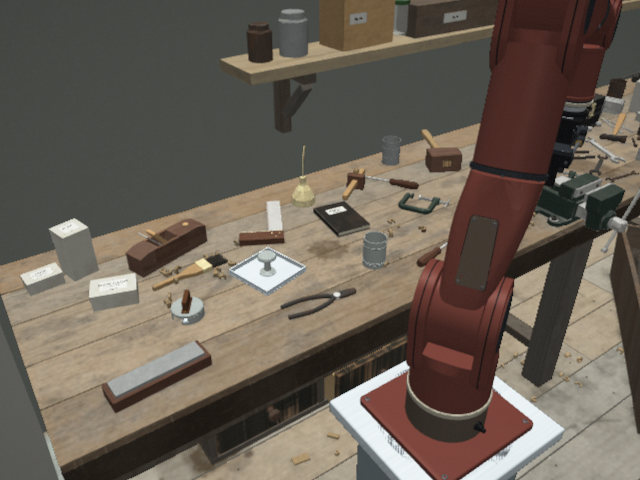

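View pics/top0.png

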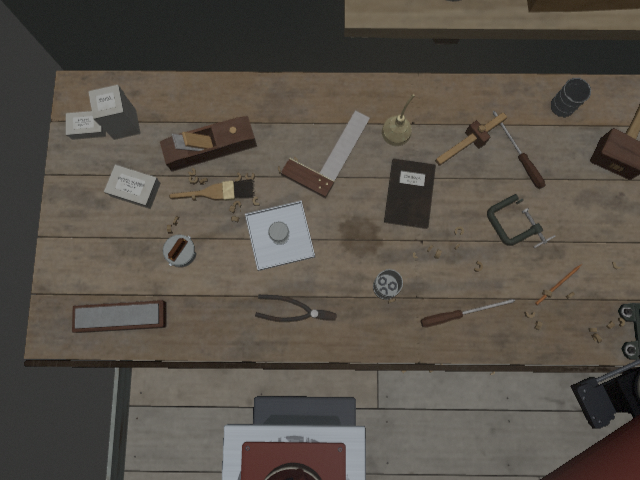

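Run:
```python
from h import *
T=lambda a,b:print(np.round(tri("scene",a,"top",b),4))
T([377,263],[390,287]);T([188,313],[184,252]);T([267,253],[279,232]);T([186,298],[175,247]);T([365,240],[381,274]);T([200,307],[196,247])
im,d=imaging.grab_frame("top")
P=lambda px: cloud("top",d,(np.hypot(*(np.indices(d.shape)[::-1]-np.array(px)[:,None,None]))<28))
for nm,px,lo,hi in(("can",[385,280],.07,.09),("cap",[180,250],.017,.032),("grip",[180,250],.045,.06),("post",[279,232],.045,.06)):
    c=P(px); s=c[(c[:,2]>lo)&(c[:,2]<hi)]; print(nm,len(s))
    if len(s)>5:
        q=s[:,:2].astype(np.float32); (cx,cy),r=cv2.minEnclosingCircle(q); print(np.round([cx,cy,r],4),s.mean(0).round(4),np.median(s[:,2]),"minrect",cv2.minAreaRect(q))
s=cv2.resize(im[220:330,140:440][:,:,::-1],None,fx=2.6,fy=2.6,interpolation=cv2.INTER_CUBIC)
cv2.imwrite("pics/crop1.png",s)
```

```text
[ 0.4672 -0.2226 -0.0069]
[ 5.475e-01  2.741e-01 -4.000e-04]
[0.5838 0.0403 0.0602]
[0.5468 0.2787 0.0477]
[ 0.4872 -0.1942  0.065 ]
[ 0.5584  0.2432 -0.003 ]
can 118
[ 0.4667 -0.2098  0.0305] [ 0.4668 -0.2119  0.0783] 0.0789900379725907 minrect ((0.46628639101982117, -0.21013399958610535), (0.05800066888332367, 0.06008964404463768), 46.55903625488281)
cap 618
[0.5593 0.2829 0.0533] [0.5454 0.2768 0.0262] 0.02641565381458469 minrect ((0.5507875084877014, 0.2861959636211395), (0.09548208117485046, 0.07407134026288986), 58.65452194213867)
grip 132
[0.5448 0.2768 0.0248] [0.5452 0.2768 0.0535] 0.05375839565161454 minrect ((0.5452603101730347, 0.2774869203567505), (0.013000567443668842, 0.04934963583946228), 57.75605010986328)
post 320
[0.5864 0.0421 0.0246] [0.5856 0.0415 0.0547] 0.05470978466300925 minrect ((0.5856903195381165, 0.04231686145067215), (0.04584145545959473, 0.04670463502407074), 1.0177217721939087)
```

View pics/crop1.png

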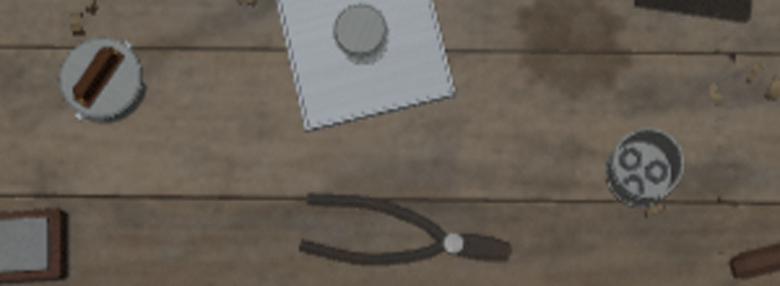

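Run:
```python
from h import *
im,d=imaging.grab_frame("top")
c=cloud("top",d); v=c[:,:2]-[.4667,-.2098]; r=np.hypot(*v.T); s=(r<.034)&(r>.024)&(c[:,2]>.0765)&(c[:,2]<.084)
a=np.degrees(np.arctan2(v[:,1],v[:,0]))
print("rim",np.histogram(a[s],np.arange(-180,181,10))[0])
for n in("top","scene"):
    if n=="scene": imaging.grab_frame(n)
    for o in place_of("notch",n):
        p=at_z(n,o["pixel"],.074)-[.4667,-.2098,0]; print(n,"notch",o["conf"],np.hypot(p[0],p[1]),np.degrees(np.arctan2(p[1],p[0])))
    for k in ("ear","slot_mouth"):
      for o in place_of(k,n):
        p=at_z(n,o["pixel"],.008 if k=="ear" else 0)-[.5453,.2775,0]; print(n,k,o["conf"],np.hypot(p[0],p[1]),np.degrees(np.arctan2(p[1],p[0])))
for px in([190,236.5],[170.8,265]): p=at_z("top",px,.01)-[.5453,.2775,0]; print("ear",px,np.hypot(p[0],p[1]),np.degrees(np.arctan2(p[1],p[0])))
for nm,P in(("can",[.4667,-.2098,.05]),("cap",[.5453,.2775,.05]),("post",[.586,.042,.12])):
    for y in range(-180,180,30):
        q=manip.inverse_kinematics(P,down(np.radians(y))); print(nm,y,None if q is None else np.round(q,2)[[0,4,6]])
```

```text
rim [3 2 0 1 0 2 2 2 1 2 5 3 2 3 3 3 3 3 2 2 0 0 1 1 2 2 3 1 2 2 3 3 3 2 3 2]
top notch 0.75 0.01885503284000402 51.304841790319934
top ear 0.54 0.01191889460203056 -93.25522888230952
top slot_mouth 0.87 0.03478740261753631 -62.66678640908693
scene notch 0.57 0.02767451236508938 51.50032131083105
scene slot_mouth 0.74 0.03523771541440481 -67.27363694914231
ear [190, 236.5] 0.04185913109604697 -31.222289069801526
ear [170.8, 265] 0.03907732033285732 149.56861249149244
can -180 [-0.66 -0.61 -2.26]
can -150 [ 0.45  0.04 -2.32]
can -120 [ 0.49  0.06 -1.81]
can -90 [ 0.54  0.07 -1.3 ]
can -60 [ 0.59  0.09 -0.79]
can -30 [ 0.63  0.11 -0.28]
can 0 [0.68 0.13 0.23]
can 30 [0.73 0.15 0.73]
can 60 [0.75 0.16 1.25]
can 90 [0.8  0.18 1.76]
can 120 [1.26 0.5  2.03]
can 150 [1.26 0.5  2.55]
cap -180 [0.27 0.68 2.11]
cap -150 [-1.39 -0.81 -2.53]
cap -120 [-1.17 -0.47 -2.27]
cap -90 [ 0.08  0.46 -2.45]
cap -60 [ 0.11  0.49 -1.95]
cap -30 [ 0.13  0.51 -1.44]
cap 0 [ 0.16  0.55 -0.94]
cap 30 [ 0.17  0.55 -0.42]
cap 60 [0.17 0.56 0.1 ]
cap 90 [0.18 0.56 0.62]
cap 120 [0.27 0.68 1.06]
cap 150 [0.27 0.68 1.59]
post -180 [0.7  0.51 2.61]
post -150 [-1.05 -0.6  -2.26]
post -120 [ 0.29  0.19 -2.39]
post -90 [ 0.32  0.21 -1.88]
post -60 [ 0.34  0.22 -1.37]
post -30 [ 0.36  0.23 -0.85]
post 0 [ 0.37  0.24 -0.33]
post 30 [0.39 0.25 0.18]
post 60 [0.4  0.26 0.7 ]
post 90 [0.44 0.29 1.2 ]
post 120 [0.7  0.51 1.56]
post 150 [0.7  0.51 2.09]
```

Run:
```python
from h import *
q=down(np.radians(-52)); C=np.array([.4667,-.2098]); P=np.array([.5861,.0421])
manip.grip(1.0)
manip.move_ptp([*C,.19],q); print(manip.read_clock())
manip.move_linear([*C,.05],.12,guard=15); print(manip.read_tcp_pos())
manip.grip(0.0,30); print("w",manip.read_width()*87,manip.read_gripper_force())
manip.move_linear([*C,.17],.15)
manip.move_ptp([*P,.17],q); print(manip.read_clock(),manip.read_tcp_pos(),manip.read_ft_force())
im,d=imaging.grab_frame("top"); cv2.imwrite("pics/top_hold.png",im[140:320,180:400,::-1])
im,_=imaging.grab_frame("scene"); cv2.imwrite("pics/scene_hold.png",cv2.resize(im[150:300,180:380,::-1],None,fx=4,fy=4))
```

```text
3.6
[ 0.46723175 -0.21000648  0.0507081 ]
w 60.253854419170665 30.00020426861738
7.5417 [0.58578969 0.03996815 0.16945483] [-1.2186514   0.07977002 -3.30062033]
```

View pics/scene_hold.png

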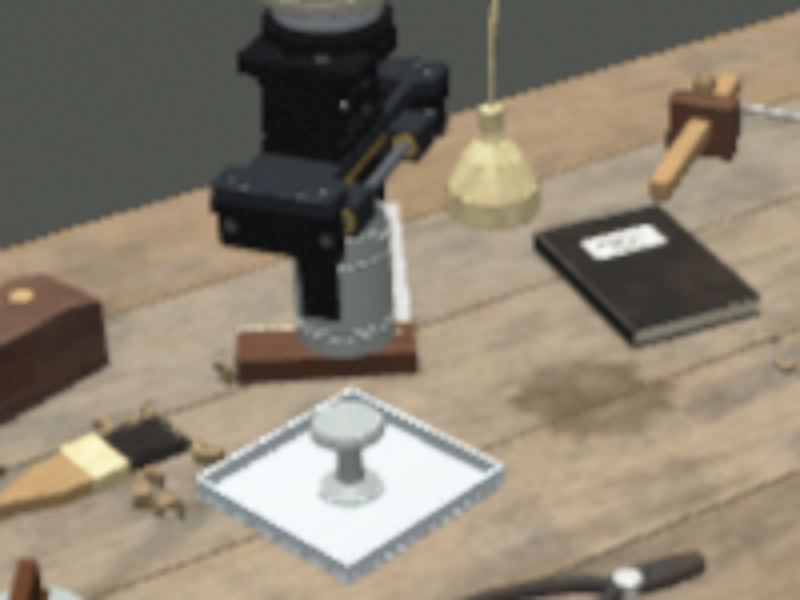

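The crop shows the can held upright between the fingers (bottom near 345,340), above the free post (345,430), and nothing is in the way.

Run:
```python
from h import *
P=np.array([.5861,.0421]); manip.pause(.3); print(manip.read_tcp_pos())
manip.move_linear([*P,.112],.12,guard=15); print(manip.read_tcp_pos())
manip.pause(.2); f=manip.read_tcp_pos(); print(f)
print(manip.move_linear([*P,.0975],.03,guard=8),manip.read_tcp_pos(),manip.read_ft_force(),manip.read_moment(),manip.read_clock())
```

```text
[0.58609126 0.04157251 0.17009778]
[0.5864093  0.04225363 0.11244161]
[0.58671726 0.04221186 0.11299031]
True [0.58601107 0.04203061 0.09899148] [-1.20556007 -0.49337417  6.57169124] [-0.07493235  0.2792717   0.0456987 ] 9.225
```

Run:
```python
from h import *
manip.grip(1.0); manip.pause(.3)
p=manip.read_tcp_pos(); manip.move_linear([p[0],p[1],.21],.15)
# away to cap
q=down(np.radians(58)); G=[.5453,.2775]
manip.move_ptp([*G,.17],q); print(manip.read_clock())
im,d=imaging.grab_frame("top"); cv2.imwrite("pics/top_can.png",cv2.resize(im[200:260,240:320,::-1],None,fx=8,fy=8,interpolation=cv2.INTER_CUBIC))
c=cloud("top",d); v=c[:,:2]-[.586,.042]; r=np.hypot(*v.T); s=(r<.036)&(c[:,2]>.118)&(c[:,2]<.14)
x=c[s]; (cx,cy),rr=cv2.minEnclosingCircle(x[:,:2].astype(np.float32)); print("rim",cx,cy,rr,np.percentile(x[:,2],[10,50,90]))
v=c[:,:2]-[cx,cy]; r=np.hypot(*v.T); a=np.degrees(np.arctan2(v[:,1],v[:,0])); s=(r<.034)&(r>.024)&(c[:,2]>.1255)&(c[:,2]<.136)
for b in range(-180,180,10):
    m=(a>=b)&(a<b+10)&s; print(b,m.sum(),end="; ")
np.save("d.npy",d); np.save("im.npy",im)
for n in("top","scene"):
    if n=="scene":
        i2,_=imaging.grab_frame(n); u=proj(n,[cx,cy,.12]).astype(int); print(u); cv2.imwrite("pics/scene_can.png",cv2.resize(i2[u[1]-30:u[1]+30,u[0]-40:u[0]+40,::-1],None,fx=8,fy=8,interpolation=cv2.INTER_CUBIC))
    for o in place_of("notch",n):
        p=at_z(n,o["pixel"],.123)-[cx,cy,0]; print(n,"notch",o["conf"],np.hypot(p[0],p[1]),np.degrees(np.arctan2(p[1],p[0])))
```

```text
12.4333
rim 0.5856143832206726 0.041327767074108124 0.030583932995796204 [0.12104774 0.1269481  0.13112144]
-180 2; -170 4; -160 2; -150 2; -140 0; -130 3; -120 3; -110 3; -100 2; -90 3; -80 1; -70 2; -60 2; -50 3; -40 3; -30 2; -20 4; -10 2; 0 3; 10 3; 20 0; 30 0; 40 0; 50 3; 60 2; 70 2; 80 2; 90 2; 100 2; 110 2; 120 1; 130 4; 140 2; 150 3; 160 3; 170 2; top notch 0.97 0.026469520895239997 40.76622556147112
[265 232]
scene notch 0.79 0.024105768006560252 61.013600255017685
scene notch 0.4 0.3313372971755118 122.22238773076786
```

Run:
```python
import cv2,numpy as np
a=cv2.imread("pics/top_can.png");b=cv2.imread("pics/scene_can.png");f=np.hstack([a,b]); cv2.imwrite("pics/both.png",cv2.resize(f,(800,300)))
```

```text
(no output)
```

View pics/both.png

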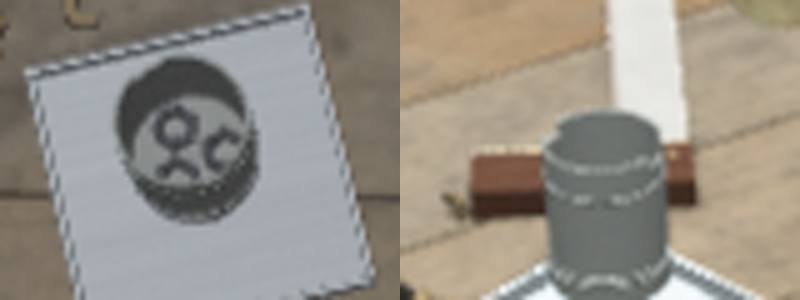

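```bash
cat > notch.py <<'E'
from h import *
ang=np.radians(np.arange(0,360,1.))
def occ(n,d,c):
    # best depth agreement with the rim level in a 3x3 patch
    out=[]
    K,r,t=cam(n)
    for a in ang:
        X=np.array([c[0]+.029*np.cos(a),c[1]+.029*np.sin(a),c[2]]); p=r@X+t; u=K@p/p[2]; i,j=int(round(u[1])),int(round(u[0]))
        w=d[i-1:i+2,j-1:j+2]; out.append(np.abs(w-p[2]).min())
    return np.clip(np.array(out),0,.012)
def fit(n,d,c):
    e=occ(n,d,c); sc=[]
    for th in range(0,180):
        dd=(np.arange(360)-th+90)%180-90
        sc.append(e[np.abs(dd)<=14].mean()-e[np.abs(dd)>16].mean())
    sc=np.array(sc); k=sc.argmax(); w=np.clip(sc-.7*sc[k],0,None); o=(np.arange(180)-k+90)%180-90
    return (k+(w*o).sum()/w.sum()),sc[k],(e.reshape(36,10).mean(1)*1000).round(1)
E
python3 - <<'E'
from notch import *
d=np.load("d.npy"); print(fit("top",d,[.5856,.0413,.1285]))
ds=[imaging.grab_frame("top")[1] for _ in range(3)]; print(fit("top",np.median(ds,0),[.5856,.0413,.1285])[:2])
d=imaging.grab_frame("scene")[1]; print(fit("scene",d,[.5856,.0413,.1285]))
o=np.array([225,202]); 
p=at_z("scene",[256,228],.126)-[.5856,.0413,0]; print(np.hypot(p[0],p[1]),np.degrees(np.arctan2(p[1],p[0])))
c=cloud("top",ds[0]); s=c[np.hypot(c[:,0]-.5453,c[:,1]-.2775)<.06]; print("cap view occluded?",np.percentile(s[:,2],[5,50,95]))
E
```

```text
(np.float64(35.28024269994137), np.float64(0.0010337237950996778), array([0.6, 0.4, 2.3, 3.8, 2.4, 1.1, 1.2, 1. , 0.6, 0.3, 1.1, 0.9, 0.4,
       0.9, 1.6, 1.6, 1.4, 1.2, 1.2, 0.8, 0.6, 1.6, 0.9, 0.3, 0.5, 1.7,
       1. , 1.1, 1.5, 0.5, 0.9, 1.1, 0.4, 1.4, 0.5, 0.8]))
(np.float64(35.40962075288055), np.float64(0.0017277365357853854))
(np.float64(40.51350037812401), np.float64(0.0042251705188776495), array([0.8, 2.7, 1.1, 4. , 5.2, 2. , 3.2, 0.4, 0.7, 0.6, 0.7, 0.8, 0.3,
       0.2, 0.2, 0.2, 0.3, 1.3, 0.9, 0.6, 5.3, 7. , 7.2, 4.9, 2. , 2.8,
       1.3, 0.8, 0.8, 0.8, 0.6, 0.5, 0.1, 0.6, 0.4, 0.5]))
0.027136354954793027 28.773421847630456
cap view occluded? [0.54927289 0.57064035 0.58674766]
```

Run:
```python
from h import *
G=[.5453,.2775]; q=down(np.radians(-51.5))
manip.move_linear([*G,.05],.1,guard=10); manip.pause(.2); print(manip.read_tcp_pos())
manip.grip(0.0,40); print("w",manip.read_width()*87,manip.read_gripper_force())
manip.move_linear([*G,.24],.12); manip.pause(.2); print(manip.read_ft_force(),manip.read_clock())
manip.move_ptp([.5859,.0417,.24],q); manip.pause(.3); print(manip.read_tcp_pos(),manip.read_clock())
for n in("top","scene"):
    im,d=imaging.grab_frame(n)
    for k in("cap","strainer","ear","slot_mouth","can"): print(n,k,[(np.round(o["pixel"],1).tolist(),round(o["conf"],2)) for o in place_of(k,n)[:3]])
print("expect cap px",proj("scene",[.5859,.0417,.19]))
u=proj("scene",[.586,.042,.17]).astype(int); cv2.imwrite("pics/scene_cap.png",cv2.resize(im[u[1]-60:u[1]+60,u[0]-60:u[0]+60,::-1],None,fx=5,fy=5,interpolation=cv2.INTER_CUBIC)); print(u)
```

```text
[0.54557205 0.27758915 0.05046235]
w 11.74621753769985 40.000008596107364
[ 0.29147208 -0.38409906 -2.04140283] 17.5083
[0.58584766 0.04223122 0.23991201] 19.0667
top cap []
top strainer []
top ear []
top slot_mouth [([209.9, 192.7], 0.66)]
top can []
scene cap [([265.2, 205.4], 0.84)]
scene strainer [([265.8, 202.6], 0.39)]
scene ear [([282.1, 207.5], 0.46)]
scene slot_mouth [([269.9, 211.0], 0.61)]
scene can [([269.1, 256.7], 0.58)]
expect cap px [263.74601304 207.67656205]
[264 214]
```

View pics/scene_cap.png

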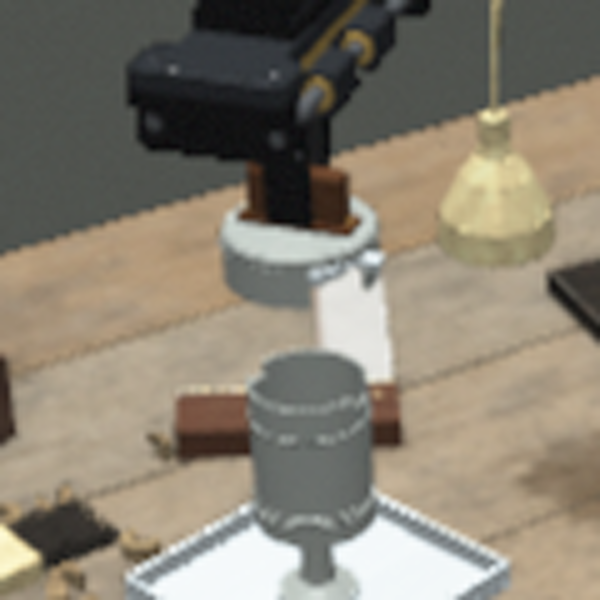

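The crop shows the cap level in the gripper, with the ear at (372,265) on the skirt. The can stands upright on the post below it.

Run:
```python
from h import *
p=at_z("scene",[278.4,207],.2)-[.5859,.0417,0]; print("ear dir",np.hypot(p[0],p[1]),np.degrees(np.arctan2(p[1],p[0])))
X=[.5859,.0417]
manip.move_linear([*X,.185],.1,guard=10); manip.pause(.3); f0=manip.read_ft_force(); print(manip.read_tcp_pos(),f0)
print(manip.move_linear([*X,.1605],.03,guard=6),manip.read_tcp_pos(),manip.read_ft_force()-f0,manip.read_moment(),manip.read_clock())
```

```text
ear dir 0.03940084551389713 -146.84139746245972
[0.58615909 0.04173952 0.18551678] [ 0.45007037 -0.23868302 -1.81398192]
True [0.5858731  0.04166741 0.1619702 ] [ 0.08124277 -0.5629864   5.93144496] [ 0.01122418 -0.05255956 -0.0272815 ] 21.3917
```

Run:
```python
from h import *
X=[.5859,.0417]
manip.move_linear([*X,.163],.03); manip.pause(.2); f0=manip.read_ft_force(); print(manip.read_tcp_pos(),f0)
for a in (9,18,27,36,45):
    manip.move_ptp([*X,.163],down(np.radians(-51.5+a))); print(a,manip.read_tcp_pos().round(4),manip.read_ft_force().round(2),manip.read_moment().round(3))
manip.pause(.3); R0=R.from_quat(manip.read_tool_rot()).as_matrix(); print(np.degrees(np.arctan2(R0[1,1],R0[0,1])),manip.read_ft_force(),manip.read_moment(),manip.read_clock())
im,d=imaging.grab_frame("scene")
u=proj("scene",[.586,.042,.13]).astype(int); cv2.imwrite("pics/scene_tw.png",cv2.resize(im[u[1]-50:u[1]+50,u[0]-50:u[0]+50,::-1],None,fx=6,fy=6,interpolation=cv2.INTER_CUBIC)); print(u)
```

```text
[0.5857014  0.04164143 0.16269314] [-0.16651829 -0.67534959 -0.71510572]
9 [0.5858 0.0416 0.1629] [-0.57  1.17 -0.83] [-0.003 -0.027  0.002]
18 [0.5859 0.0416 0.163 ] [ 0.35  0.87 -1.34] [-0.025 -0.063  0.009]
27 [0.5859 0.0417 0.163 ] [ 0.13 -0.65 -1.51] [-0.014 -0.055 -0.008]
36 [0.5859 0.0417 0.163 ] [-1.01 -0.78 -1.8 ] [-0.067 -0.079 -0.01 ]
45 [0.5859 0.0417 0.163 ] [-0.22 -0.06 -1.43] [-0.01  -0.101 -0.013]
-6.639322568404007 [-0.40446455 -0.60983069 -0.63132794] [-0.01056704 -0.08128003 -0.00755834] 23.475
[264 229]
```

View pics/scene_tw.png

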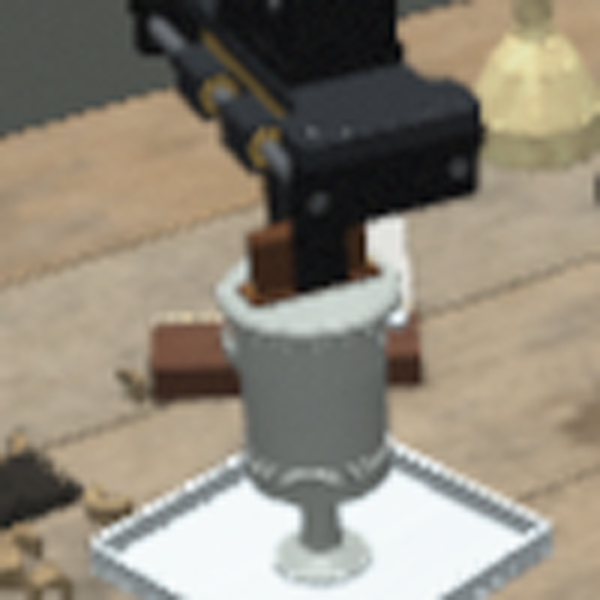

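Run:
```python
from h import *
for th in(38.5,83.5):
  for s in(0,180):
    a=np.radians(th+s); print(th,s,((proj("scene",[.5859+.04*np.cos(a),.0417+.04*np.sin(a),.129])-[214,179])*6).round())
```

```text
38.5 0 [216. 288.]
38.5 180 [399. 318.]
83.5 0 [216. 327.]
83.5 180 [396. 279.]
```

Run:
```python
from h import *
X=[.5859,.0417]
print(manip.move_linear([*X,.19],.03,guard=6),manip.read_tcp_pos()); manip.pause(.2); print(manip.read_ft_force(),manip.read_clock())
im,d=imaging.grab_frame("scene")
cv2.imwrite("pics/scene_l.png",cv2.resize(im[179:279,214:314,::-1],None,fx=6,fy=6,interpolation=cv2.INTER_CUBIC))
```

```text
False [0.58577357 0.04166704 0.18977434]
[ 0.51258494 -1.62838934 -0.22716069] 24.775
```

View pics/scene_l.png

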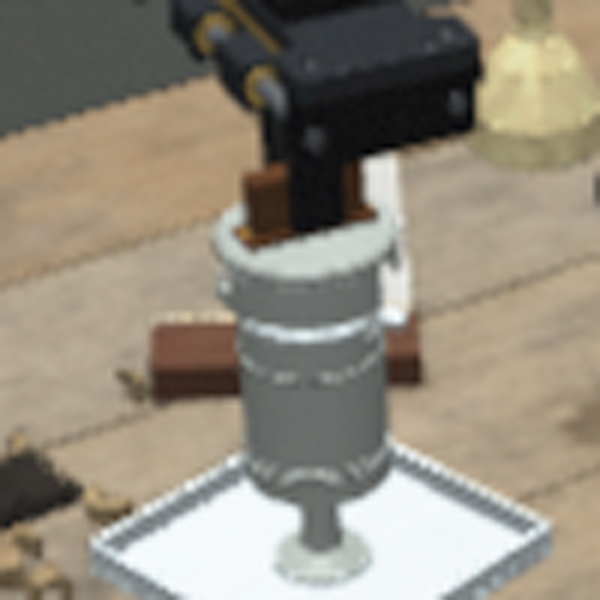

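The strainer's bright flange stays on the rim (310,330) with its ear at (397,315), and the cap has come off alone. I'll raise the cap to its final height and check once.

Run:
```python
from h import *
manip.move_linear([.5859,.0417,.265],.08); manip.pause(.5); print(manip.read_tcp_pos(),manip.read_gripper_force(),manip.read_clock())
im,d=imaging.grab_frame("scene")
cv2.imwrite("pics/scene_f.png",cv2.resize(im[159:279,204:324,::-1],None,fx=5,fy=5,interpolation=cv2.INTER_CUBIC))
c=cloud("scene",d); s=c[(np.hypot(c[:,0]-.5859,c[:,1]-.0417)<.05)]; s=s[(s[:,2]>.12)&(s[:,2]<.16)]; print(len(s),np.percentile(s[:,2],[10,50,90]))
```

```text
[0.58588097 0.04172873 0.26494112] 40.000132815912366 26.4167
349 [0.1238608  0.12961174 0.13219354]
```

View pics/scene_f.png

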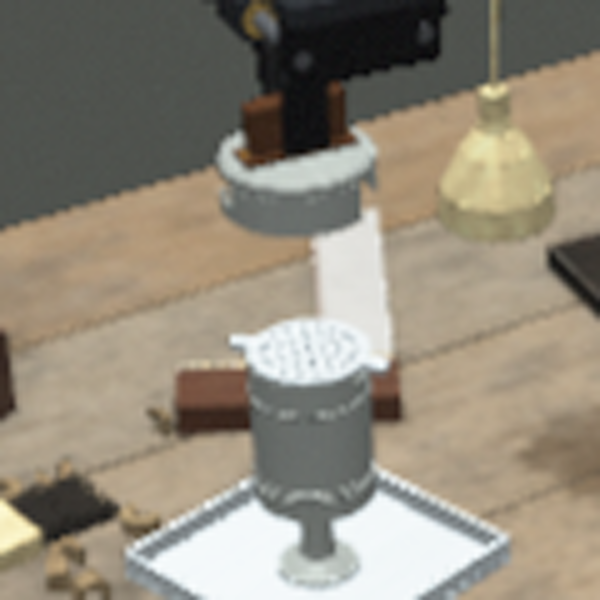

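The lid lies flat on the can (310,350), its ears at (238,341) and (380,363). The cap is held clear above at (297,190).

```bash
python3 -c "
from h import *
print(manip.sign_off())"
```

```text
the job is handed in; nothing more can be done
None
```

I handed in the job at about 26 s on the robot's clock: the can is on the post, the strainer lid looks seated with its ears in the notches, and the gripper holds the cap about 85 mm above it; sign-off did not return a verdict.

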